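Put the spanner away in the spring-lid case

TASK

The small spanner lying on top of the shut tool case belongs inside it. Take it off the lid first, press the thumb latch so that the lid pops fully open, lay the spanner flat in the long empty bay of the tray and let go, then swing the lid down until the latch snaps over it. Leave the other tools on the bench where they are.

Things in the scene. Friction and masses are not known exactly. Their poses are not given: they have to be found in the camera images.
- case: Tool case, fixed: grey tray 120 (x) by 210 (y) mm, walls 42 mm high, walls and floor 5 mm thick. Origin: centre of its underside; x points from latch side to hinge side, z up. A 4 mm partition, 34 mm high, at y = -59 mm cuts off the end that holds three small sockets; the bay from y = -57 to +100, x = -55 to +55 mm is empty. The shut lid's top is 50 mm above the bench.
- tray_bay (a point): Centre of the floor of the long empty bay (5 mm above the bench), where the spanner belongs: 110 mm (case x) by 157 mm (case y), 37 mm deep below the rim. Axes as the case's.
- lid (a joint): Angle of the dark grey lid: 0 fully down, about 0.01 held by the latch, 1.75 rad fully open (just past upright). A light spring (0.1 N m) swings it open in about a second once unlatched and holds it there. Pushed down with 5 to 10 N at 90 mm from the hinge, it snaps under the latch and stays. Lid 124 mm from hinge to front edge, 210 wide, 7 thick; a tab in mid front edge stands 6 mm further out.
- lid_hinge (a point): Middle of the lid's hinge line, on the lid's underside (42.5 mm above the bench, 60 mm behind the case's centre). Turns with the lid: x points along the lid towards the hinge (the lid reaches to x = -124 mm), z is the outward normal of the outer face, which lies at z = +7 mm.
- lid_top (a point): Middle of the lid's outer (top) face; turns with the lid.
- latch (a joint): Angle of the black thumb latch, a sprung rocker at the middle of the case's front: 0 at rest, 0.28 rad right down. Pressing its pad tips the hook above it away from the lid, which is let go at about 0.12 rad (pad 3 to 4 mm down, 4 to 8 N); right down is 8 mm, 8 to 12 N. It springs back by itself.
- latch_pad (a point): Centre of the top of the latch's thumb pad, a level tab 36 mm wide (case y) and 40 mm long (case x) standing out from the case's front, 30 mm above the bench and 98 mm in front of the case's centre. Press straight down here. The hook rises to 58 mm above the bench, 22 to 32 mm behind this point.
- spanner: Small steel combination spanner lying flat on the shut lid, 122 mm long along its x axis (ring end at +x, open end at -x), heads about 26 mm wide and 10 mm thick, shaft 12 mm wide and 8 mm thick (from 1 to 9 mm above what it lies on), 0.07 kg or so. Origin: middle of its length, on its underside; z up.
- mat: Empty rubber mat fixed on the bench, 190 (x) by 110 (y) by 3 mm, a handy place to set the spanner down for a moment. Origin: centre of its underside.
- bin: Open plastic bin of drill bits, fixed, 170 (x) by 110 (y) by 60 mm high: an obstacle. Origin: centre of its underside.
- socket_a: Bystander, not to be moved: a loose deep socket standing upright near the front of the case: steel cylinder 26 mm across, 70 mm tall. Origin: centre of its underside.
- socket_b: Bystander, not to be moved: a loose deep socket standing upright behind the case: steel cylinder 24 mm across, 65 mm tall. Origin: centre of its underside.
- screwdriver: Bystander, not to be moved: a screwdriver lying between the robot and the case, 200 mm long along its x axis. Origin: centre of its underside.
- marker: Bystander, not to be moved: a marker pen lying between the robot and the case, 140 mm long along its x axis, 16 mm thick. Origin: centre of its underside.
- tape: Bystander, not to be moved: a tape measure standing at the back, 70 x 32 x 55 mm tall. Origin: centre of its underside.
- can: Bystander, not to be moved: a metal can standing at the back, 52 mm across, 135 mm tall. Origin: centre of its underside.
- big_spanner: Bystander, not to be moved: a larger spanner (210 mm) lying at the back; not the one to be put away. Origin: centre of its underside.
There are look-alikes about, which are no part of the job. Leave any blue or green look-alike of the spanner alone.

How it is judged:
On the way, in this order (a step that is already met when the one before it is completed fails the run):
1. the spanner has been taken well clear of the lid while the lid is still shut (value of joint lid below 0.1 rad and distance between spanner and lid_top above 0.075 m and contact force between spanner and case below 0.05 N), for 0.1 s.
2. the thumb latch is pressed down (value of joint latch above 0.1 rad).
3. the lid stands fully open (value of joint lid above 1.5 rad), for 0.2 s.
4. the spanner lies flat in the bay, let go, with the lid still open (value of joint lid above 0.9 rad and x of spanner in the frame of tray_bay between -0.045 and 0.045 m and y of spanner in the frame of tray_bay between -0.04 and 0.04 m and z of spanner in the frame of tray_bay between -0.004 and 0.01 m and angle between spanner's own z axis and vertical below 0.15 rad and contact force between the fingers and spanner below 0.05 N), for 0.1 s.
At the end, for the whole second after the job is handed in: the lid is shut and held by the latch (lid below 0.03 rad, latch back below 0.06 rad, the lid still); the spanner lies at rest, flat within 0.15 rad, on the floor of the tray's long bay (its middle within 45 mm of the bay's centre across and 40 mm along, less than 10 mm above the floor) (value of joint lid below 0.03 rad and value of joint latch below 0.06 rad and x of spanner in the frame of tray_bay between -0.045 and 0.045 m and y of spanner in the frame of tray_bay between -0.04 and 0.04 m and z of spanner in the frame of tray_bay between -0.004 and 0.01 m and angle between spanner's own z axis and vertical below 0.15 rad and linear speed of spanner below 0.02 m/s and velocity of joint lid between -0.05 and 0.05 rad/s); the robot touches nothing.
It fails at once if a standing deep socket is knocked over or moved more than 30 mm (distance of any of socket_a, socket_b from where it was at the start of the episode above 0.03 m or angle between any of socket_a, socket_b's own z axis and vertical above 0.6 rad).
It fails at once if the can or the tape measure is knocked over or moved more than 30 mm (distance of any of can, tape from where it was at the start of the episode above 0.03 m or angle between any of can, tape's own z axis and vertical above 0.6 rad).
It fails at once if the screwdriver, the marker or the larger spanner is moved more than 30 mm (distance of any of screwdriver, marker, big_spanner from where it was at the start of the episode above 0.03 m).
It also fails if it takes over 72 s, if anything falls off the work surface, if the arm or the gripper's body presses on something with over 40 N, if the wrist force passes 120 N, or if a joint passes its speed limit or range.

ROBOT

A 7-joint arm with a two-finger parallel gripper is mounted at the origin on the work surface. World frame = base frame: x ahead of the robot, y to its left, z up, the work surface at z = 0. Lengths are in m, angles in rad, forces in N, time in s.
With the tool pointing down it reaches from about 0.4 to 0.85 m from the base axis. Payload 4.5 kg.
Tool frame: the origin (TCP) lies at the very end of the fingers, on their centre line; the grasp point (between the pads) lies 19 mm behind it; z points along the fingers, y is the direction in which the jaws open and shut (so a half turn about z gives the same grasp; the last joint's range is limited). The gripper opens to 88 mm and grips with 3 to 60 N. Pads are 18 mm wide; open, the fingers measure 123 mm over their backs; the gripper's body (75 mm by 187 mm) begins 45 mm behind the grasp point.
Start: joints at [0.034, 0.689, -0.195, 1.565, 0.157, 0.902, -0.215], TCP at [0.625, 0, 0.2] pointing down, gripper open.
Joint ranges: [-3.01, 3.01], [-0.46, 2.08], [-1.47, 1.51], [0.13, 2.56], [-1, 4.14], [0.04, 2.09], [-2.66, 2.66]. Speed limits (rad/s): [2.57, 2.57, 3.14, 3.14, 3.14, 3.14, 3.14].

INTERFACE

Orientations are given as a unit quaternion [x, y, z, w].
In Python, from plant import telemetry, imaging, r gives the robot as it stands.
- The arm moves only by the shell command python3 -m creep 'ROWS' [FORCE]. ROWS is JSON, a list of rows, each a list of 5 numbers: the closure in counts, from 0 (fully open) to 255 (shut), then the shift along the tool's x, y, z in m, then the turn about the tool's z in degrees. In form: [[fingers, x, y, z, yaw], ...]. A call has 1 to 10 rows; each row is the pose to reach, as a shift and turn from the pose commanded when the call began, along the tool's axes at that moment; what a row does not reach only later rows make up. A row lasts 1/8 s, in which the tool goes at most 62.5 mm and 10.7 degrees, less where a joint would pass 70% of its speed; a pose out of reach is approached as far as the arm can. A call with a gripper value outside its range is refused whole. The fingers move at their own pace and stop on an object; FORCE is the grip in N (left out, the last holds). Time passes only in rows, so rows that repeat a pose let the fingers close. It gives the time, the measured TCP pose, the force and the opening at its end, in the units of the state.
- telemetry.get_state(): the state, without advancing time (a new reading comes with each control period).
- imaging.snapshot(name): name is "scene" or "side" or "wrist"; returns a dict with "image" (480x640x3 uint8, blue, green, red), "camera_matrix" (3x3 intrinsics, pixels), "R" (3x3) and "t" (3): a world point X has camera coordinates R X + t; the wrist camera has in their place "hand_eye" (4x4, takes a point from camera to tool coordinates, whose origin is the TCP and whose axes are the flange's). Camera axes: x right, y down, z forward; pixel columns grow to the right and rows downward; lengths in m; the calibration is good to about 2 mm. A picture is of the moment at which its call begins: read the wrist's pose just before it. There is no depth.
- r.finish_job(): hands the job in, once; it reports no verdict.
Trained networks look in a picture, given as the dict that the camera call returned (one of the last four; its "shot" number tells which), for a name from the list of things; names that differ only in an ending like _2 or _b are one class to them, and where a whole thing is asked for, a point or a joint stands for the part that bears it (a point fixed in the world has none). Each returns a list of dicts, best first, with "score" (0 to 1); they miss things now and then, are a little off and sometimes report something else, mostly with a low value. They report only what shows in the picture. A call takes as long as a camera call. They do not tell look-alikes from the thing itself.
- imaging.boxes_of(picture, target): "rect" ([left, top, right, bottom] in pixels, round what is visible of it).
- imaging.trace(picture, target): "pixels" (480x640 bool, what is visible of it) and "rect" ([left, top, right, bottom] in pixels, round what is visible of it).
- imaging.place_of(picture, target): "location" ([row, column] in pixels: a listed point, or the origin of a listed thing).
The state is a dict: "clock": time; "q": joint angles; "qd": joint speeds; "joint_torque": joint torques, N m; "tool_pos": TCP position; "eef_rot": TCP orientation; "contact_force": force on the tool from outside, world axes, zero at the start; "moment": the same for the moment, N m; "opening": opening from 0.0 (shut) to 1.0 (fully open).
Only numpy, scipy, OpenCV 4.12 (cv2) and the standard library are available. Lean on these libraries where they do the work, as an engineer would, in place of code of your own. Each camera call takes 0.05 s, during which the arm holds its last target.

## Working session

There is one attempt and no reset: what is moved stays moved. The work goes in short steps, Python scripts to look and compute and a shell command to move; the robot and the scene stay as the last step left them, time stands still between calls to the robot, and variables do not carry over. Pictures are saved under pics/ and viewed, and the job is handed in when it is done.

```bash
ls; mkdir -p pics
python3 - <<'E'
from plant import telemetry, imaging, r
import cv2
s=telemetry.get_state();print(s['clock'],s['tool_pos'],s['eef_rot'],s['opening'],s['contact_force'])
for n in ['scene','side','wrist']:
    p=imaging.snapshot(n);cv2.imwrite(f'pics/{n}0.png',p['image'])
    print(n,p['camera_matrix'].tolist() if hasattr(p['camera_matrix'],'tolist') else p['camera_matrix'],p.get('R'),p.get('t'),p.get('hand_eye'),p['shot'])
E
```

```text
pics
0.0 [ 6.24315327e-01 -4.92718358e-05  1.98819264e-01] [ 7.07057213e-01  7.07155777e-01 -6.85491657e-04 -5.78693481e-04] 1.0002746395846156 [-0.08982452 -0.43734307 -0.56954294]
scene [[441.16323946337934, 0.0, 314.45350521433807], [0.0, 441.16323946337934, 238.07011699031636], [0.0, 0.0, 1.0]] [[-0.35283341  0.93568511 -0.00140134]
 [ 0.77451189  0.29121631 -0.56153752]
 [-0.5250142  -0.19921455 -0.82745009]] [ 0.21844569 -0.30964246  1.24492148] None 1
side [[478.40670994827826, 0.0, 322.25289695220346], [0.0, 478.40670994827826, 233.8269877657523], [0.0, 0.0, 1.0]] [[ 0.77183477 -0.63556453  0.01813327]
 [-0.43675859 -0.55069782 -0.71131839]
 [ 0.46207468  0.54110041 -0.70263599]] [-0.42937506  0.23856751  0.8854042 ] None 2
wrist [[354.10404092267714, 0.0, 316.28839167759713], [0.0, 354.10404092267714, 235.61677479828762], [0.0, 0.0, 1.0]] None None [[-5.37825085e-04 -9.63320206e-01 -2.68354042e-01  6.73352553e-02]
 [ 9.99999571e-01 -3.15828141e-04 -8.70421861e-04 -3.50606854e-04]
 [ 7.53741208e-04 -2.68354395e-01  9.63319963e-01 -1.84854478e-01]
 [ 0.00000000e+00  0.00000000e+00  0.00000000e+00  1.00000000e+00]] 3
```

View pics/scene0.png

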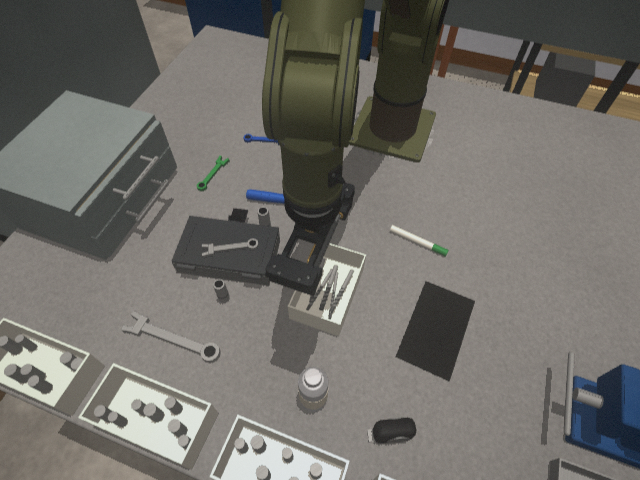

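View pics/side0.png

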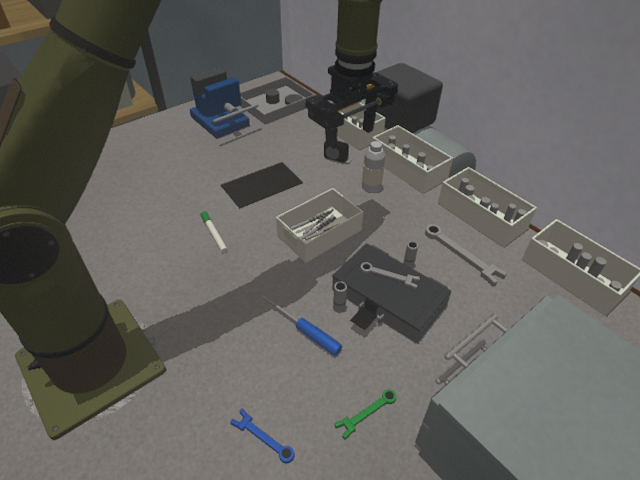

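View pics/wrist0.png

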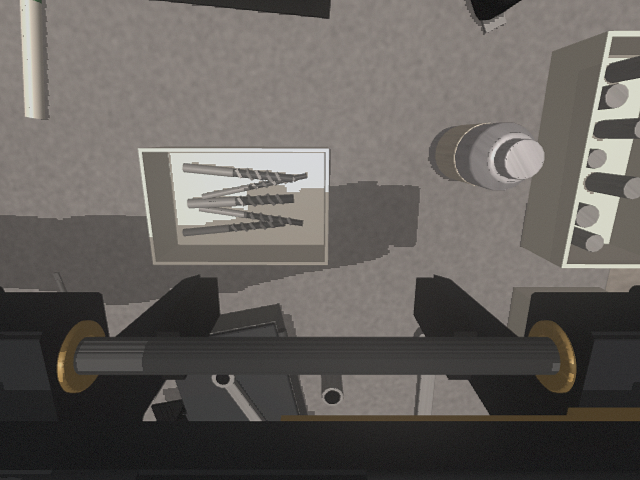

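The scene shows the shut case at about (225,248) with the spanner on it, the bin at (330,290), the mat at (437,330), and sockets at (264,215) and (220,290). The latch is at (238,214). The blue and green look-alikes are away from the case.

```bash
cat > h.py <<'E'
from plant import telemetry, imaging, r
import cv2, numpy as np
from scipy.spatial.transform import Rotation as Ro
def cam(p,s=None):
    K=np.array(p['camera_matrix'])
    if 'R' in p and p['R'] is not None:
        R=np.array(p['R']);t=np.array(p['t'])
    else:
        T=np.eye(4);T[:3,:3]=Ro.from_quat(s['eef_rot']).as_matrix();T[:3,3]=s['tool_pos']
        M=np.linalg.inv(T@np.array(p['hand_eye']));R=M[:3,:3];t=M[:3,3]
    return K,R,t
def back(c,uv,z):
    K,R,t=c;d=R.T@np.linalg.inv(K)@np.array([uv[0],uv[1],1.]);o=-R.T@t
    return o+d*(z-o[2])/d[2]
def proj(c,X):
    K,R,t=c;x=K@(R@np.asarray(X,float)+t);return x[:2]/x[2]
def tri(cs,uvs):
    A=[];b=[]
    for c,uv in zip(cs,uvs):
        K,R,t=c;P=K@np.c_[R,t]
        for i in (0,1):
            v=uv[i]*P[2]-P[i];A.append(v[:3]);b.append(-v[3])
    return np.linalg.lstsq(np.array(A),np.array(b),rcond=None)[0]
E
python3 - <<'E'
from h import *
zs={'case':0,'lid_top':.05,'lid_hinge':.0425,'latch_pad':.03,'spanner':.05,'mat':0,'bin':0,'socket':0,'screwdriver':0,'marker':0,'tape':0,'can':0,'big_spanner':0,'tray_bay':.005}
names=['lid_top','lid_hinge','latch_pad','spanner','case','tray_bay','mat','bin','socket_a','socket_b','screwdriver','marker','can','tape','big_spanner']
P={}
for n in ['scene','side']:
    P[n]=imaging.snapshot(n)
for k in names:
    for n in P:
        c=cam(P[n])
        z=zs.get(k,0)
        for d in imaging.place_of(P[n],k)[:3]:
            uv=d['location'][::-1]
            print(k,n,round(d['score'],2),np.round(uv,0),np.round(back(c,uv,z),3))
    
print(telemetry.get_state()['clock'])
E
```

```text
lid_top scene 0.71 [226. 245.] [ 0.544 -0.234  0.05 ]
lid_top side 0.65 [391. 281.] [ 0.542 -0.236  0.05 ]
lid_top side 0.33 [388. 278.] [ 0.543 -0.225  0.05 ]
lid_hinge scene 0.8 [220. 270.] [ 0.603 -0.221  0.042]
lid_hinge scene 0.73 [267. 228.] [ 0.465 -0.173  0.042]
lid_hinge scene 0.51 [230. 250.] [ 0.547 -0.224  0.042]
lid_hinge side 0.85 [408. 267.] [ 0.604 -0.227  0.042]
latch_pad scene 0.54 [239. 212.] [ 0.44  -0.257  0.03 ]
latch_pad side 0.75 [359. 319.] [ 0.439 -0.254  0.03 ]
latch_pad side 0.66 [389. 282.] [ 0.551 -0.225  0.03 ]
latch_pad side 0.24 [411. 264.] [ 0.623 -0.218  0.03 ]
spanner scene 0.79 [212. 172.] [ 0.362 -0.365  0.05 ]
spanner scene 0.64 [268. 140.] [ 0.211 -0.282  0.05 ]
spanner scene 0.55 [232. 247.] [ 0.545 -0.22   0.05 ]
spanner side 0.93 [367. 408.] [ 0.319 -0.401  0.05 ]
spanner side 0.92 [265. 437.] [ 0.163 -0.335  0.05 ]
spanner side 0.61 [389. 278.] [ 0.545 -0.228  0.05 ]
case scene 0.81 [229. 257.] [ 0.544 -0.237  0.   ]
case side 0.6 [389. 295.] [ 0.547 -0.234 -0.   ]
tray_bay side 0.64 [455. 252.] [ 0.75  -0.245  0.005]
mat scene 0.87 [436. 3
[... 621 characters left out ...]
4 -0.194  0.   ]
socket_b side 0.75 [409. 264.] [ 0.643 -0.201  0.   ]
screwdriver scene 0.8 [287. 202.] [ 0.349 -0.174  0.   ]
screwdriver side 0.61 [298. 325.] [ 0.35  -0.174  0.   ]
marker scene 0.89 [416. 241.] [0.352 0.153 0.   ]
marker side 0.87 [214. 237.] [0.346 0.147 0.   ]
marker side 0.32 [391. 282.] [ 0.575 -0.213  0.   ]
can scene 0.78 [312. 400.] [0.773 0.053 0.   ]
can side 0.73 [370. 187.] [0.763 0.051 0.   ]
tape scene 0.75 [392. 432.] [0.774 0.209 0.   ]
tape side 0.95 [335. 159.] [0.771 0.205 0.   ]
big_spanner scene 0.89 [176. 340.] [ 0.76  -0.247  0.   ]
big_spanner side 0.66 [460. 254.] [ 0.76  -0.253  0.   ]
big_spanner side 0.32 [361. 320.] [ 0.457 -0.243  0.   ]
1.75
```

Run:
```python
from h import *
for n in ['scene','side']:
    p=imaging.snapshot(n);c=cam(p)
    im=p['image'].copy()
    for k in ['spanner','lid']:
        for d in imaging.trace(p,k)[:4]:
            m=d['pixels'];ys,xs=np.nonzero(m)
            if abs(xs.mean()-(230 if n=='scene' else 390))>40: continue
            if k=='spanner':
                X=np.array([back(c,(u,v),.0575)[:2] for u,v in zip(xs,ys)])
                (cx,cy),sz,a=cv2.minAreaRect((X*1000).astype(np.float32))
                w=cv2.fitLine((X*1000).astype(np.float32),cv2.DIST_HUBER,0,.01,.01).ravel()
                print(n,k,d['score'],d['rect'],len(xs),'rect',cx,cy,sz,a,'line',w,np.degrees(np.arctan2(w[1],w[0])))
            else:
                cn=max(cv2.findContours(m.astype(np.uint8),0,2)[0],key=cv2.contourArea)
                q=cv2.approxPolyDP(cn,5,True)[:,0]
                print(n,k,d['score'],d['rect'],[(tuple(x),np.round(back(c,x,.05),3).tolist()) for x in q])
                cv2.drawContours(im,[cn],-1,(0,0,255),1)
    x0,y0=(160,180) if n=='scene' else (320,220)
    cv2.imwrite(f'pics/{n}1.png',cv2.resize(im[y0:y0+130,x0:x0+150],None,fx=4.6,fy=4.6,interpolation=cv2.INTER_CUBIC))
```

```text
scene spanner 0.84 [202.7, 237.3, 261.2, 258.0] 403 rect 548.5003662109375 -220.11212158203125 (31.24599838256836, 118.07955169677734) 29.325092315673828 line [ 4.7832268e-01 -8.7818414e-01  5.4806213e+02 -2.1800673e+02] -61.424088
scene spanner 0.76 [192.6, 156.7, 229.8, 188.1] 272 rect 375.88568115234375 -359.4366455078125 (27.853923797607422, 113.3634262084961) 83.91213989257812 line [ 9.9663323e-01 -8.1988923e-02  3.7884457e+02 -3.5887802e+02] -4.7028985
scene spanner 0.56 [246.3, 132.1, 277.9, 139.8] 132 rect 220.18865966796875 -301.01318359375 (29.575096130371094, 84.06326293945312) 20.576284408569336 line [ 2.2756590e-01 -9.7376269e-01  2.2545757e+02 -3.0255652e+02] -76.84619
scene spanner 0.45 [245.5, 188.3, 283.0, 203.4] 389 rect 394.4662780761719 -209.38478088378906 (32.85850143432617, 93.00662231445312) 7.30988883972168 line [ 1.4887062e-01 -9.8885667e-01  3.9447720e+02 -2.0951088e+02] -81.438515
scene lid 0.95 [170.4, 215.8, 282.4, 279.0] [((np.int32(189), np.int32(216)), [0.503, -0.351, 0.05]), ((np.int32(172), np.int32(262)), [0.623, -0.323, 0.05]), ((np.int32(264), np.
[... 356 characters left out ...]
396.8, 437.5] 840 rect 314.2997131347656 -406.93438720703125 (30.334632873535156, 117.73772430419922) 85.72917938232422 line [ 9.9548590e-01 -9.4909251e-02  3.1560617e+02 -4.0738135e+02] -5.4460974
side spanner 0.62 [334.1, 243.6, 450.9, 328.6] 4264 rect 532.6305541992188 -242.7175750732422 (124.27742004394531, 207.85826110839844) 11.367705345153809 line [ 2.4962348e-01 -9.6834296e-01  5.2476392e+02 -2.5198274e+02] -75.54476
side lid 0.92 [332.3, 244.3, 452.8, 328.9] [((np.int32(333), np.int32(274)), [0.462, -0.148, 0.05]), ((np.int32(417), np.int32(329)), [0.497, -0.348, 0.05]), ((np.int32(451), np.int32(291)), [0.618, -0.329, 0.05]), ((np.int32(369), np.int32(244)), [0.579, -0.131, 0.05])]
```

View pics/scene1.png

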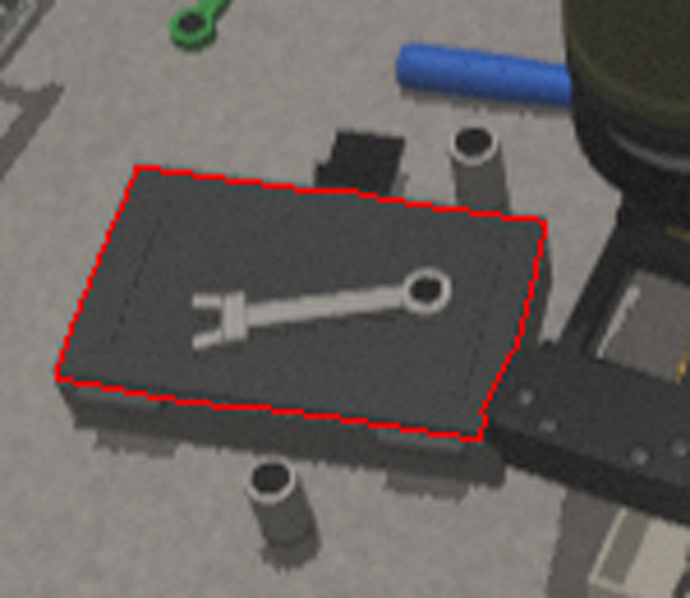

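View pics/side1.png

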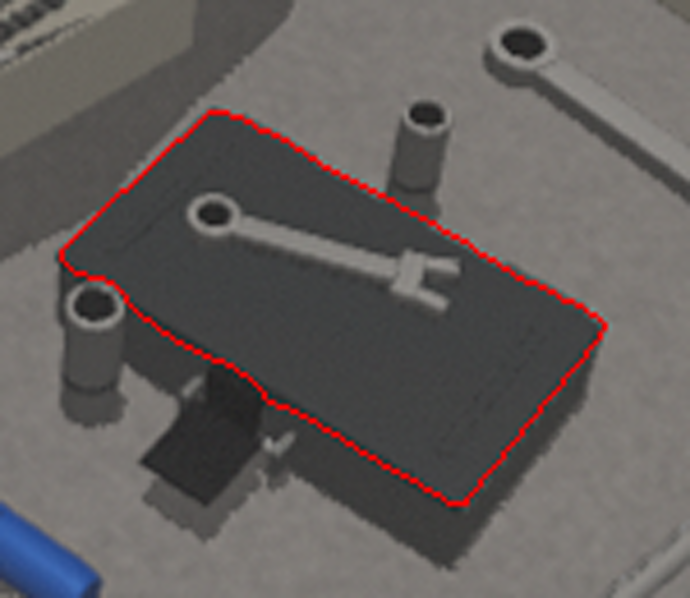

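```bash
python3 -m creep '[[0,-0.05,-0.015,0,-8],[0,-0.11,-0.035,0.01,-16],[0,-0.17,-0.06,0.03,-24],[0,-0.222,-0.077,0.05,-28.6],[0,-0.222,-0.077,0.05,-28.6],[0,-0.222,-0.077,0.05,-28.6]]' 20
python3 - <<'E'
from h import *
s=telemetry.get_state();p=imaging.snapshot('wrist');c=cam(p,s);im=p['image'].copy()
print(s['tool_pos'],s['opening'])
for d in imaging.trace(p,'spanner')[:2]:
    ys,xs=np.nonzero(d['pixels'])
    X=np.array([back(c,(u,v),.0595)[:2] for u,v in zip(xs,ys)])*1000
    w=cv2.fitLine(X.astype(np.float32),cv2.DIST_HUBER,0,.01,.01).ravel()
    t=X-w[2:];a=t@w[:2];b=t@np.array([-w[1],w[0]])
    print(d['score'],d['rect'],w[2:]+w[:2]*(a.min()+a.max())/2,a.max()-a.min(),b.max()-b.min(),np.degrees(np.arctan2(w[1],w[0])))
for d in imaging.trace(p,'lid')[:1]:
    cn=max(cv2.findContours(d['pixels'].astype(np.uint8),0,2)[0],key=cv2.contourArea)
    q=cv2.approxPolyDP(cn,6,True)[:,0];print([(x.tolist(),np.round(back(c,x,.05),3).tolist()) for x in q])
for n in['latch_pad','lid_hinge','lid_top','spanner']:
    for d in imaging.place_of(p,n)[:1]: print(n,d,back(c,d['location'][::-1],dict(latch_pad=.03,lid_hinge=.0425,lid_top=.05,spanner=.05)[n]))
cv2.imwrite('pics/w2.png',im)
E
```

```text
clock: 2.8
tool_pos: [0.5484, -0.2216, 0.1497]
eef_rot: [0.511, 0.86, 0.001, 0.0]
contact_force: [-1.2, 0.7, -0.7]
opening: 1.004
[ 0.54840131 -0.22163094  0.14971673] 1.003639333641521
0.69 [0.0, 218.3, 106.1, 292.0] [ 368.83721017 -354.5754262 ] 91.07378034842952 23.163646162150528 -4.6113825
0.67 [297.4, 146.7, 337.1, 294.2] [ 546.97588049 -223.13194767] 121.01260203255805 31.21616564709955 -60.545204
[([260, 82], [0.459, -0.148, 0.05]), ([220, 221], [0.477, -0.259, 0.05]), ([215, 326], [0.513, -0.35, 0.05]), ([252, 336], [0.547, -0.343, 0.05]), ([335, 337], [0.613, -0.308, 0.05]), ([411, 132], [0.577, -0.124, 0.05])]
latch_pad {'location': [197.3, 193.8], 'score': 0.74} [ 0.44577932 -0.25748285  0.03      ]
lid_hinge {'location': [250.9, 368.7], 'score': 0.79} [ 0.60031512 -0.22446289  0.0425    ]
lid_top {'location': [239.1, 300.1], 'score': 0.88} [ 0.54238404 -0.24135119  0.05      ]
spanner {'location': [218.2, 314.1], 'score': 0.8} [ 0.54415539 -0.22002107  0.05      ]
```

View pics/w2.png

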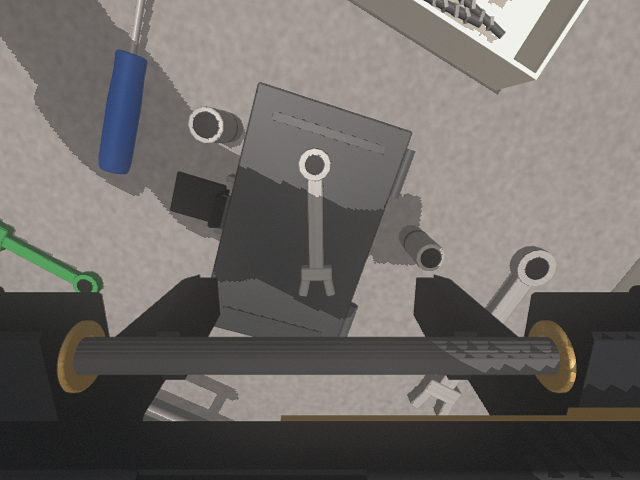

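The wrist view shows the spanner centred and aligned between the jaws (ring at (315,165), open end at (317,280)). I'll descend and grip it.

```bash
python3 -m creep '[[0,0,-0.001,0.05,0],[0,0,-0.001,0.085,0],[0,0,-0.001,0.0975,0],[0,0,-0.001,0.0975,0],[255,0,-0.001,0.0975,0],[255,0,-0.001,0.0975,0],[255,0,-0.001,0.0975,0],[255,0,-0.001,0.0975,0],[255,0,-0.001,0.0975,0],[255,0,-0.001,0.0975,0]]' 30
```

```text
clock: 4.4
tool_pos: [0.5472, -0.2224, 0.0521]
eef_rot: [0.511, 0.86, 0.0, 0.0]
contact_force: [-0.1, 0.5, -0.5]
opening: 0.343
```

```bash
python3 -m creep '[[255,0,0,0,0],[255,0,0,0,0],[255,0,0,0,0],[255,0,0,0,0]]' 30
```

```text
clock: 4.9
tool_pos: [0.5471, -0.2225, 0.0521]
eef_rot: [0.511, 0.86, 0.0, 0.0]
contact_force: [0.3, -0.4, -0.3]
opening: 0.004
```

Run:
```python
from h import *
for n in ['wrist','scene','side']:
    p=imaging.snapshot(n);im=p['image']
    if n=='scene': im=cv2.resize(im[180:310,160:310],None,fx=4,fy=4,interpolation=cv2.INTER_CUBIC)
    if n=='side': im=cv2.resize(im[220:350,320:470],None,fx=4,fy=4,interpolation=cv2.INTER_CUBIC)
    cv2.imwrite(f'pics/{n}3.png',im)
```

```text
(no output)
```

View pics/wrist3.png

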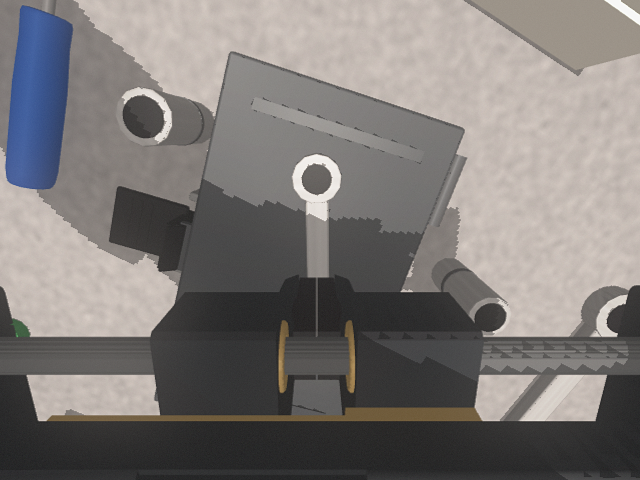

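View pics/side3.png

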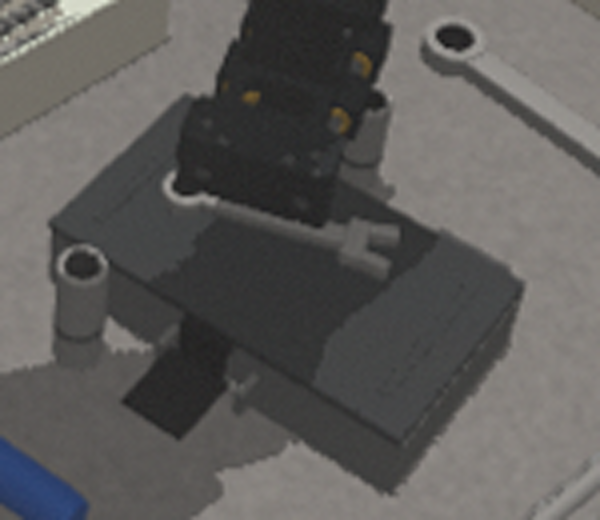

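```bash
python3 -m creep '[[255,0,0,0.001,0],[255,0,0,0.002,0],[255,0,0,0.002,0]]' 30;  python3 - <<'E'
from h import *
S={}
for n in ['scene','side']:
    p=imaging.snapshot(n);c=cam(p);S[n]=c
    print(n,'TCP proj',proj(c,telemetry.get_state()['tool_pos']), 'lid cent', proj(c,[.541,-.238,.05]))
    x0,y0={'scene':(190,200),'side':(350,230)}[n]
    cv2.imwrite(f'pics/{n}4.png',cv2.resize(p['image'][y0:y0+75,x0:x0+100],None,fx=8,fy=8,interpolation=cv2.INTER_CUBIC))
E
```

```text
clock: 5.42
tool_pos: [0.5471, -0.2224, 0.05]
eef_rot: [0.511, 0.86, -0.0, -0.0]
contact_force: [0.6, -0.1, -0.2]
opening: 0.003
scene TCP proj [230.49255655 247.81544503] lid cent [225.39301806 243.5369798 ]
side TCP proj [388.07865491 275.9198801 ] lid cent [391.37317929 281.97986886]
```

View pics/side4.png

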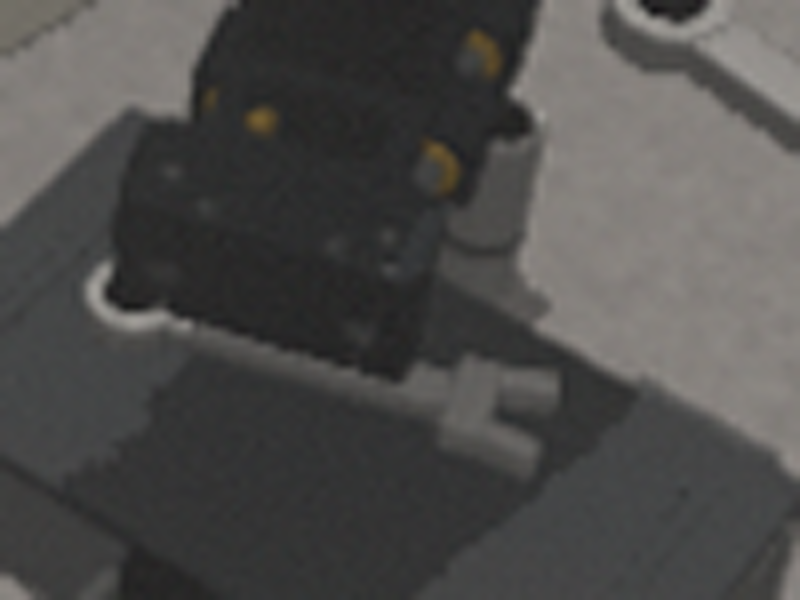

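View pics/scene4.png

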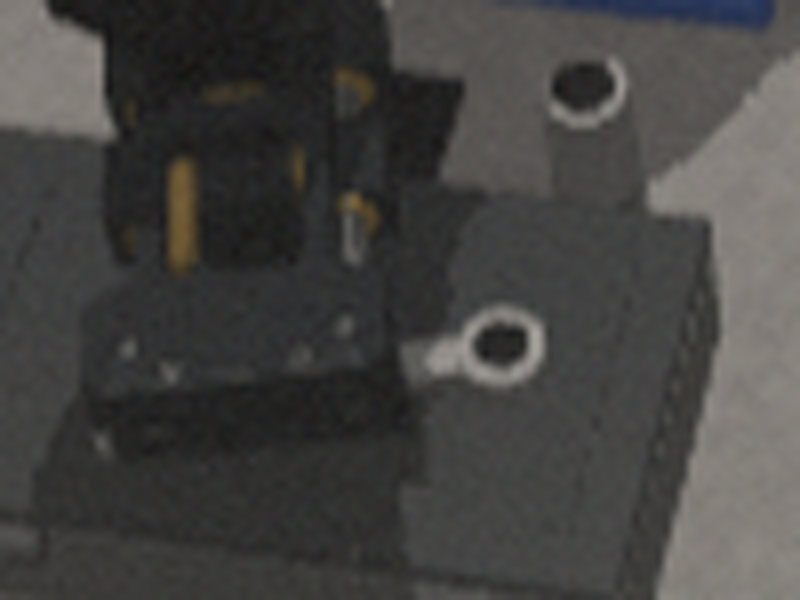

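Run:
```python
from h import *
for n in ['scene','side']:
    p=imaging.snapshot(n);c=cam(p)
    im=cv2.imread(f'pics/{n}0.png')
    for dz,col in((0,(0,0,255)),(.02,(0,255,0)),(.04,(255,0,0))):
        for sx in(-.044,0,.044):
            u,v=proj(c,[.6243+sx,0,.1988+dz]);cv2.circle(im,(int(round(u)),int(round(v))),1,col,-1)
    u,v=map(int,proj(c,[.624,0,.2]))
    cv2.imwrite(f'pics/{n}5.png',cv2.resize(im[v-75:v+55,u-80:u+80],None,fx=4.5,fy=4.5,interpolation=cv2.INTER_CUBIC))
```

```text
(no output)
```

View pics/side5.png

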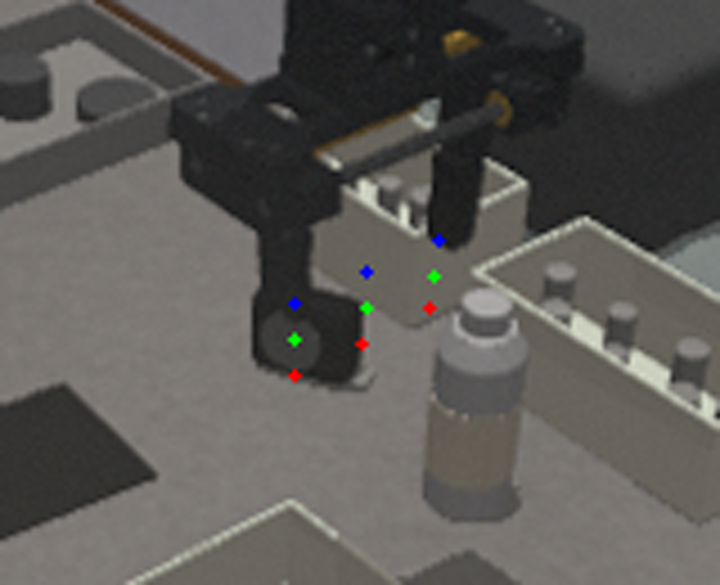

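View pics/scene5.png

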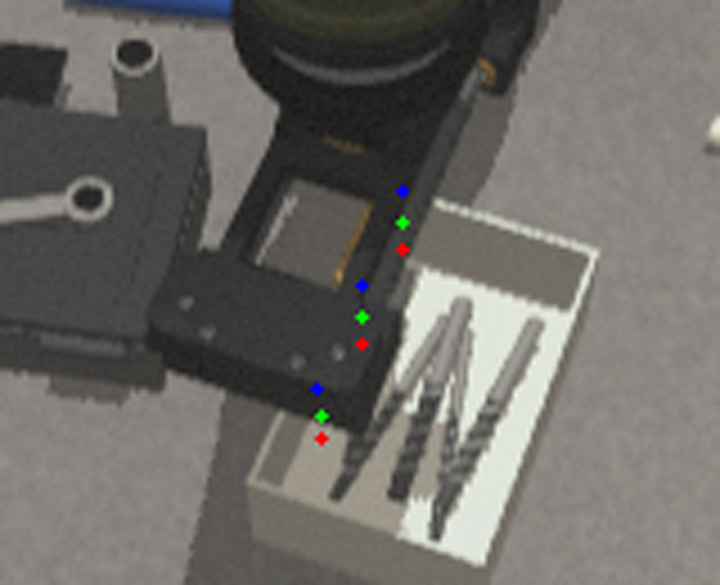

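The view shows why the jaws closed on nothing. In all the pictures the fingertips end about 38 mm short of the reported TCP, and there was no contact at reported z=0.05. I'll use tip = TCP + 38 mm and confirm it by contact.

```bash
python3 -m creep '[[130,0,0,0,0],[130,0,0,0,0],[130,0,0,0,0],[130,0,0,0.01,0],[130,0,0,0.02,0],[130,0,0,0.027,0],[130,0,0,0.027,0]]' 30; python3 -m creep '[[130,0,0,0.002,0],[130,0,0,0.004,0],[130,0,0,0.004,0]]' 30;python3 -m creep '[[130,0,0,0.002,0],[130,0,0,0.002,0]]' 30
python3 - <<'E'
from h import *
cv2.imwrite('pics/w6.png',imaging.snapshot('wrist')['image'])
E
```

```text
clock: 6.5
tool_pos: [0.5465, -0.2222, 0.0222]
eef_rot: [0.51, 0.86, -0.0, -0.001]
contact_force: [-0.1, -0.1, -0.3]
opening: 0.489
clock: 6.88
tool_pos: [0.5472, -0.2224, 0.0192]
eef_rot: [0.511, 0.86, 0.0, 0.0]
contact_force: [0.4, 0.8, 0.9]
opening: 0.491
clock: 7.12
tool_pos: [0.5471, -0.2224, 0.017]
eef_rot: [0.511, 0.86, -0.0, -0.0]
contact_force: [0.3, -1.0, 0.6]
opening: 0.488
```

View pics/w6.png

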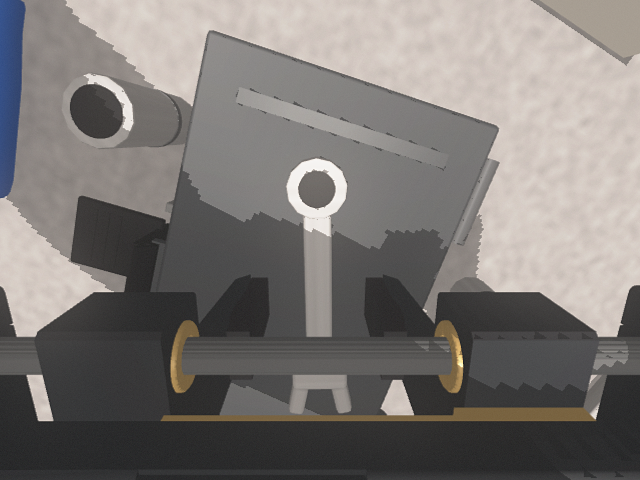

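```bash
for i in 1; do python3 -m creep '[[130,0,0,0.0015,0],[130,0,0,0.0015,0]]';python3 -m creep '[[130,0,0,0.0015,0],[130,0,0,0.0015,0]]'; python3 -m creep '[[130,0,0,0.001,0],[130,0,0,0.001,0]]'; done
```

```text
clock: 7.42
tool_pos: [0.5471, -0.2224, 0.0155]
eef_rot: [0.511, 0.86, 0.0, -0.0]
contact_force: [0.6, 0.4, 0.7]
opening: 0.488
clock: 7.68
tool_pos: [0.547, -0.2224, 0.014]
eef_rot: [0.511, 0.86, -0.0, -0.0]
contact_force: [0.0, 0.5, -1.0]
opening: 0.49
clock: 7.92
tool_pos: [0.5471, -0.2224, 0.0131]
eef_rot: [0.511, 0.86, -0.0, -0.0]
contact_force: [0.4, -0.9, 0.2]
opening: 0.49
```

Tip estimate is about 0.051, so I'll try closing here.

```bash
python3 -m creep '[[255,0,0,0,0],[255,0,0,0,0],[255,0,0,0,0],[255,0,0,0,0],[255,0,0,0,0],[255,0,0,0,0]]' 30
```

```text
clock: 8.68
tool_pos: [0.5472, -0.2224, 0.0132]
eef_rot: [0.511, 0.86, 0.0, 0.0]
contact_force: [-0.0, 0.7, -0.1]
opening: 0.127
```

```bash
python3 -m creep '[[255,0,0,-0.03,0],[255,0,0,-0.08,0],[255,0,0,-0.12,0],[255,0,0,-0.13,0]]' 30
python3 - <<'E'
from h import *
cv2.imwrite('pics/w7.png',imaging.snapshot('wrist')['image'])
E
```

```text
clock: 9.18
tool_pos: [0.5486, -0.2229, 0.1455]
eef_rot: [0.511, 0.86, 0.001, 0.002]
contact_force: [0.8, -0.7, -1.8]
opening: 0.128
```

View pics/w7.png

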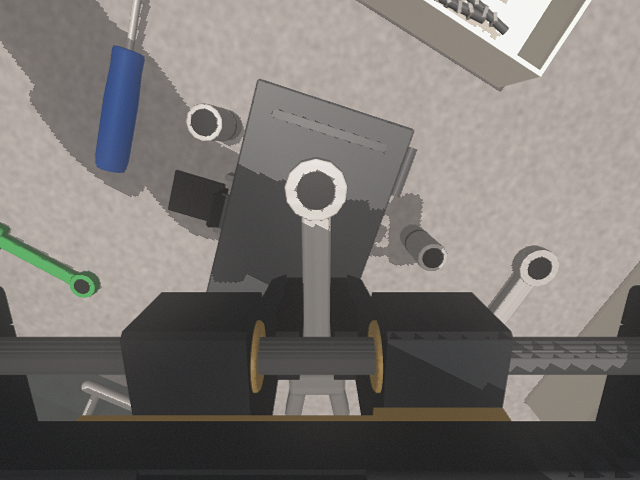

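The wrist view shows the spanner held level in the jaws (ring at (316,190)) with the lid clear beneath it. Next I'll carry it to the mat.

```bash
python3 -m creep '[[255,0.04,0.02,0,-6],[255,0.085,0.045,0,-12],[255,0.13,0.07,0,-18],[255,0.18,0.097,0,-24],[255,0.23,0.125,0,-30],[255,0.28,0.152,0,-36],[255,0.33,0.18,0,-42],[255,0.375,0.205,0,-45],[255,0.4,0.22,0,-45],[255,0.403,0.22,0,-45]]' 30; python3 -m creep '[[255,0,0,0.03,0],[255,0,0,0.08,0],[255,0,0,0.11,0],[255,0,0,0.11,0]]'
```

```text
clock: 10.48
tool_pos: [0.5458, 0.2392, 0.1414]
eef_rot: [0.141, 0.99, 0.0, -0.001]
contact_force: [-0.2, -0.4, -1.0]
opening: 0.131
clock: 10.98
tool_pos: [0.5452, 0.2329, 0.0302]
eef_rot: [0.143, 0.99, -0.003, -0.003]
contact_force: [-0.0, -0.1, -0.8]
opening: 0.127
```

```bash
python3 -m creep '[[255,0,0,0.03,0],[255,0,0,0.05,0],[255,0,0,0.058,0],[255,0,0,0.06,0],[255,0,0,0.06,0]]';python3 -m creep '[[255,0,0,0.002,0],[255,0,0,0.002,0]]'
```

```text
clock: 11.6
tool_pos: [0.5478, 0.2369, -0.0262]
eef_rot: [0.143, 0.99, 0.0, 0.0]
contact_force: [-0.6, 0.3, -0.4]
opening: 0.13
clock: 11.85
tool_pos: [0.5475, 0.2367, -0.0286]
eef_rot: [0.143, 0.99, 0.0, 0.0]
contact_force: [0.0, 0.0, -0.0]
opening: 0.13
```

```bash
python3 -m creep '[[255,0,0,0.002,0],[255,0,0,0.003,0],[255,0,0,0.003,0]]';python3 -m creep '[[255,0,0,0.002,0],[255,0,0,0.002,0]]'
```

```text
clock: 12.22
tool_pos: [0.5473, 0.2367, -0.032]
eef_rot: [0.143, 0.99, -0.0, -0.0]
contact_force: [1.0, 0.3, -1.0]
opening: 0.131
clock: 12.48
tool_pos: [0.5475, 0.2368, -0.0338]
eef_rot: [0.143, 0.99, 0.0, 0.0]
contact_force: [0.3, -0.1, 0.3]
opening: 0.128
```

```bash
python3 -m creep '[[255,0,0,0.001,0],[200,0,0,0.001,0],[150,0,0,0.001,0],[150,0,0,0.001,0],[130,0,0,0.001,0],[130,0,0,-0.04,0],[130,0,0,-0.09,0],[130,0,0,-0.115,0]]'
python3 - <<'E'
from h import *
s=telemetry.get_state();p=imaging.snapshot('wrist');cv2.imwrite('pics/w8.png',p['image']);print(s['tool_pos'])
E
```

```text
clock: 13.48
tool_pos: [0.5484, 0.2374, 0.0836]
eef_rot: [0.143, 0.99, 0.001, 0.001]
contact_force: [-0.5, 0.7, 0.3]
opening: 0.491
[0.54835272 0.23737481 0.08360644]
```

View pics/w8.png

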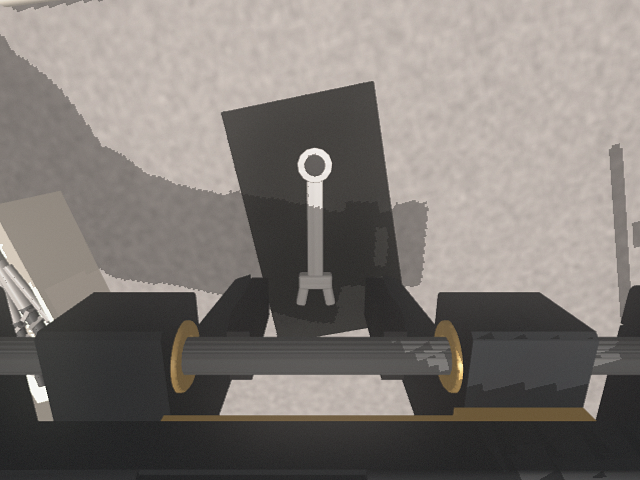

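The spanner is lying on the mat, ring at (315,165). Now I'll go to the latch with the fingers shut.

```bash
python3 -m creep '[[255,-0.003,-0.04,0,-4],[255,-0.006,-0.09,0,-8],[255,-0.01,-0.145,0,-12],[255,-0.014,-0.2,0,-16],[255,-0.018,-0.255,0,-20],[255,-0.022,-0.31,0,-24],[255,-0.026,-0.365,0,-27.3],[255,-0.029,-0.42,0,-27.3],[255,-0.033,-0.47,0,-27.3],[255,-0.0353,-0.5045,0,-27.3]]';python3 -m creep '[[255,0,0,0,0],[255,0,0,0,0]]'
python3 - <<'E'
from h import *
s=telemetry.get_state();p=imaging.snapshot('wrist');c=cam(p,s);cv2.imwrite('pics/w9.png',p['image']);print(s['tool_pos'],Ro.from_quat(s['eef_rot']).as_matrix())
for d in imaging.place_of(p,'latch_pad')[:2]: print(d,back(c,d['location'][::-1],.03))
print(imaging.boxes_of(p,'latch')[:2])
print('tip',proj(c,s['tool_pos']+[0,0,.038]))
E
```

```text
clock: 14.78
tool_pos: [0.4373, -0.2599, 0.0803]
eef_rot: [-0.093, 0.996, -0.0, -0.001]
contact_force: [0.6, -0.5, 0.4]
opening: 0.004
clock: 15.02
tool_pos: [0.439, -0.2562, 0.0808]
eef_rot: [-0.095, 0.995, 0.001, 0.0]
contact_force: [0.1, 0.4, 0.4]
opening: 0.003
[ 0.43898693 -0.2562022   0.08083022] [[-9.81806425e-01 -1.89884443e-01  2.05438558e-04]
 [-1.89884026e-01  9.81805672e-01  1.29557670e-03]
 [-4.47710602e-04  1.23299603e-03 -9.99999140e-01]]
{'location': [246.5, 316.2], 'score': 0.79} [ 0.44303128 -0.25692051  0.03      ]
[{'rect': [288.3, 221.9, 337.9, 281.6], 'score': 0.78}, {'rect': [379.7, 231.3, 442.5, 292.0], 'score': 0.19}]
tip [319.76359317 296.96546356]
```

View pics/w9.png

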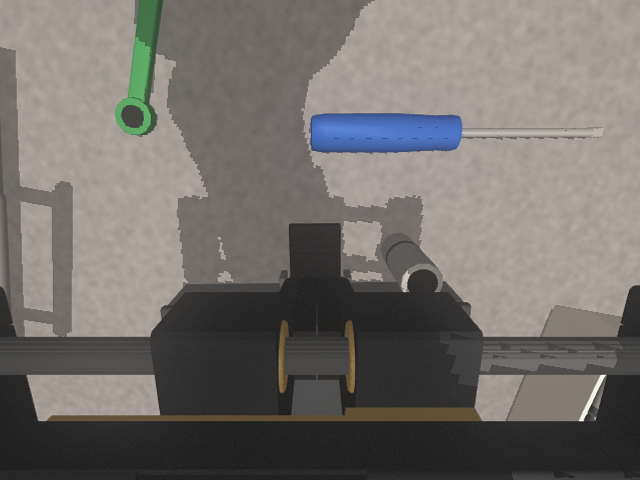

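```bash
python3 -m creep '[[255,0,0,0.04,0],[255,0,0,0.07,0],[255,0,0,0.082,0],[255,0,0,0.086,0],[255,0,0,0.09,0],[255,0,0,0.09,0]]';python3 -m creep '[[255,0,0,0.002,0],[255,0,0,0.004,0],[255,0,0,0.004,0]]'
```

```text
clock: 15.92
tool_pos: [0.4393, -0.2574, -0.0084]
eef_rot: [-0.095, 0.995, -0.0, 0.001]
contact_force: [-0.1, 0.4, 0.2]
opening: 0.004
clock: 16.3
tool_pos: [0.438, -0.2577, -0.0128]
eef_rot: [-0.095, 0.996, -0.0, -0.001]
contact_force: [-2.4, -1.8, 4.7]
opening: 0.006
```

```bash
python3 -m creep '[[255,0,0,0.002,0],[255,0,0,0.003,0],[255,0,0,0.003,0]]'
python3 - <<'E'
from h import *
p=imaging.snapshot('side');cv2.imwrite('pics/s10.png',p['image'][120:420,250:600])
E
```

```text
clock: 16.68
tool_pos: [0.4374, -0.2579, -0.0158]
eef_rot: [-0.095, 0.996, -0.0, -0.001]
contact_force: [-4.6, -1.1, 6.8]
opening: 0.008
```

View pics/s10.png

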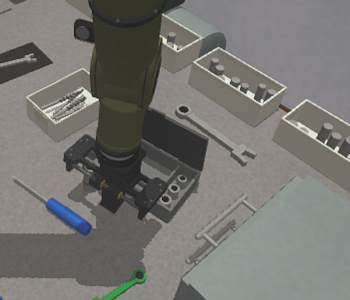

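The lid is swinging open. I'll lift off and go back for the spanner.

```bash
python3 -m creep '[[255,0,0,-0.05,0],[255,0,0,-0.1,0],[255,0,0,-0.115,0]]' ; python3 -m creep '[[255,-0.02,0.04,0,3],[255,-0.04,0.09,0,6],[200,-0.06,0.14,0,10],[130,-0.085,0.195,0,14],[130,-0.11,0.25,0,18],[130,-0.135,0.305,0,22],[130,-0.155,0.36,0,26],[130,-0.18,0.41,0,27.3],[130,-0.2,0.45,0,27.3],[130,-0.2004,0.4648,0,27.3]]'; python3 -m creep '[[130,0,0,0,0],[130,0,0,0,0]]';  python3 - <<'E'
from h import *
s=telemetry.get_state();p=imaging.snapshot('wrist');c=cam(p,s);cv2.imwrite('pics/w11.png',p['image']);print(s['tool_pos'])
for d in imaging.trace(p,'spanner')[:1]:
    ys,xs=np.nonzero(d['pixels'])
    X=np.array([back(c,(u,v),.0125)[:2] for u,v in zip(xs,ys)])*1000
    w=cv2.fitLine(X.astype(np.float32),cv2.DIST_HUBER,0,.01,.01).ravel()
    t=X-w[2:];a=t@w[:2]
    print(d['score'],d['rect'],w[2:]+w[:2]*(a.min()+a.max())/2,a.max()-a.min(),np.degrees(np.arctan2(w[1],w[0])))
p=imaging.snapshot('side');cv2.imwrite('pics/s11.png',p['image'])
p=imaging.snapshot('scene');cv2.imwrite('pics/c11.png',p['image'])
E
```

```text
clock: 17.1
tool_pos: [0.441, -0.2575, 0.1016]
eef_rot: [-0.095, 0.995, -0.001, 0.003]
contact_force: [0.3, -0.3, -1.0]
opening: 0.003
clock: 18.35
tool_pos: [0.5478, 0.2412, 0.0984]
eef_rot: [0.141, 0.99, 0.001, 0.0]
contact_force: [-0.1, -1.0, -0.6]
opening: 0.49
clock: 18.6
tool_pos: [0.5475, 0.2343, 0.0986]
eef_rot: [0.144, 0.99, -0.001, -0.0]
contact_force: [-0.7, -0.3, 0.2]
opening: 0.488
[0.54753536 0.23428713 0.09858033]
0.89 [299.6, 146.1, 337.0, 294.8] [546.29786204 235.34629734] 120.68885881726047 -15.931772
```

View pics/w11.png

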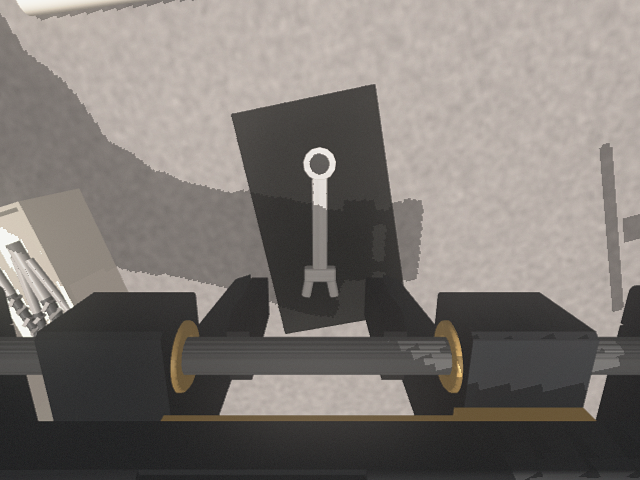

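View pics/s11.png

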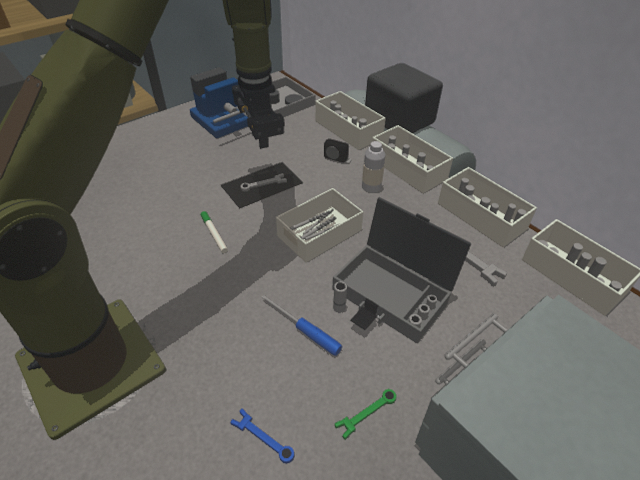

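View pics/c11.png

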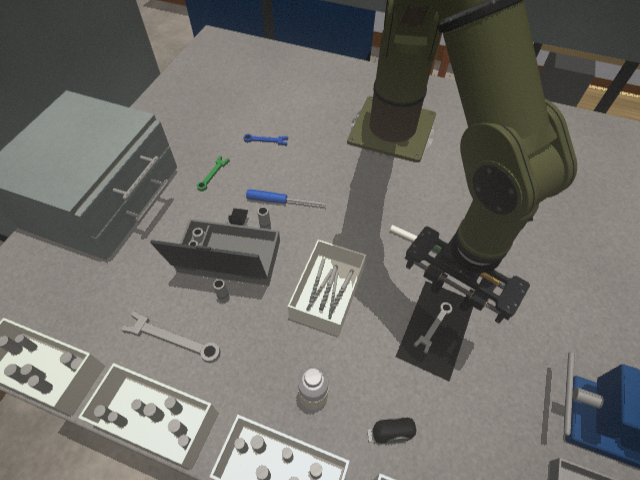

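The lid stands fully open, and the spanner is on the mat centred between the jaws (col 319). Regrasping it.

```bash
python3 -m creep '[[130,0,0.002,0.05,0],[130,0,0.002,0.1,0],[130,0,0.002,0.125,0],[130,0,0.002,0.132,0],[130,0,0.002,0.132,0],[255,0,0.002,0.132,0],[255,0,0.002,0.132,0],[255,0,0.002,0.132,0],[255,0,0.002,0.132,0],[255,0,0.002,0.132,0]]' 30; python3 -m creep '[[255,0,0,0,0],[255,0,0,0,0]]'
```

```text
clock: 20.05
tool_pos: [0.5485, 0.2388, -0.0324]
eef_rot: [0.143, 0.99, -0.0, 0.0]
contact_force: [0.1, -2.2, 5.9]
opening: 0.134
clock: 20.3
tool_pos: [0.5485, 0.2387, -0.0324]
eef_rot: [0.143, 0.99, -0.0, 0.0]
contact_force: [-0.5, -0.8, 5.0]
opening: 0.129
```

```bash
python3 -m creep '[[255,0,0,-0.05,0],[255,0,0,-0.1,0],[255,0,0,-0.15,0],[255,0,0,-0.16,0]]' ; python3 -m creep '[[255,-0.008,-0.04,0,5],[255,-0.018,-0.09,0,12],[255,-0.03,-0.145,0,19],[255,-0.042,-0.2,0,26],[255,-0.053,-0.255,0,33],[255,-0.065,-0.31,0,40],[255,-0.076,-0.36,0,47],[255,-0.085,-0.405,0,54],[255,-0.092,-0.44,0,60],[255,-0.0952,-0.4516,0,62.7]]'; python3 -m creep '[[255,0,0,0,0],[255,0,0,0,0]]';  python3 - <<'E'
from h import *
s=telemetry.get_state();p=imaging.snapshot('wrist');c=cam(p,s);cv2.imwrite('pics/w12.png',p['image']);print(s['tool_pos'],Ro.from_quat(s['eef_rot']).as_matrix()[:,0])
p=imaging.snapshot('side');cv2.imwrite('pics/s12.png',p['image'][120:420,250:600])
E
```

```text
clock: 20.8
tool_pos: [0.55, 0.2404, 0.1302]
eef_rot: [0.143, 0.99, 0.002, 0.002]
contact_force: [-0.3, 0.4, -1.6]
opening: 0.13
clock: 22.05
tool_pos: [0.5105, -0.2237, 0.1259]
eef_rot: [0.639, 0.769, -0.001, -0.001]
contact_force: [-0.7, 0.4, -0.7]
opening: 0.13
clock: 22.3
tool_pos: [0.5125, -0.2185, 0.1269]
eef_rot: [0.635, 0.772, 0.001, -0.001]
contact_force: [0.2, -0.5, -1.1]
opening: 0.128
[ 0.51251655 -0.2185482   0.12686832] [-0.19318911  0.98115991  0.00178734]
```

View pics/w12.png

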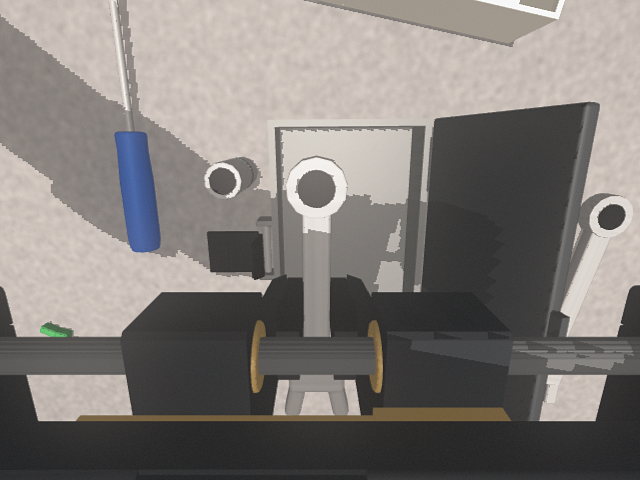

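View pics/s12.png

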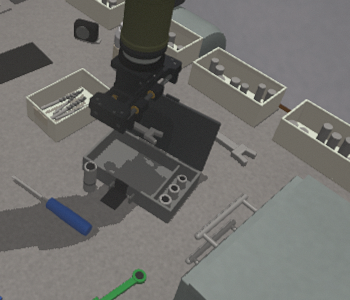

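Run:
```python
from h import *
s=telemetry.get_state();p=imaging.snapshot('wrist');c=cam(p,s)
R=Ro.from_quat(s['eef_rot']).as_matrix()
for uv in [(269,122),(427,122),(277,126),(413,126),(278,270)]:
    print(uv,np.round((back(c,uv,.042)-s['tool_pos'])@R,4))
cv2.imwrite('pics/w13.png',cv2.resize(p['image'][100:300,190:450],None,fx=3,fy=3,interpolation=cv2.INTER_CUBIC))
```

```text
(269, 122) [ 0.078  -0.0352  0.0852]
(427, 122) [0.0779 0.0796 0.0852]
(277, 126) [ 0.0752 -0.0295  0.0852]
(413, 126) [0.0751 0.0696 0.0852]
(278, 270) [-0.0367 -0.032   0.085 ]
```

View pics/w13.png

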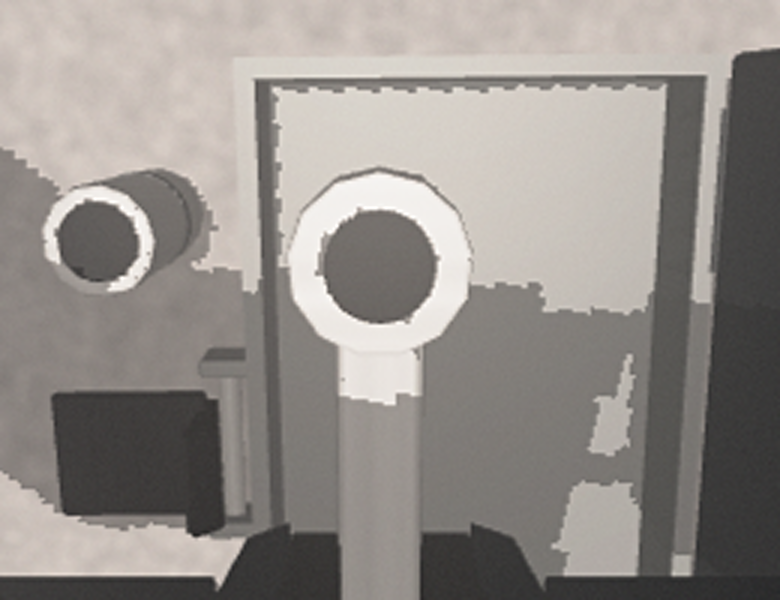

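```bash
python3 -m creep '[[255,-0.003,-0.0045,0,0],[255,-0.003,-0.0045,0.04,0],[255,-0.003,-0.0045,0.08,0],[255,-0.003,-0.0045,0.1,0],[255,-0.003,-0.0045,0.11,0],[255,-0.003,-0.0045,0.11,0]]'; python3 -m creep '[[255,0,0,0.01,0],[255,0,0,0.018,0],[255,0,0,0.018,0]]';  python3 - <<'E'
from h import *
s=telemetry.get_state();p=imaging.snapshot('wrist');c=cam(p,s);cv2.imwrite('pics/w14.png',p['image']);print(s['tool_pos'])
p=imaging.snapshot('side');cv2.imwrite('pics/s14.png',cv2.resize(p['image'][180:350,310:500],None,fx=3,fy=3))
E
```

```text
clock: 23.2
tool_pos: [0.5081, -0.2249, 0.017]
eef_rot: [0.637, 0.771, -0.0, -0.0]
contact_force: [-0.2, 0.3, -0.8]
opening: 0.122
clock: 23.58
tool_pos: [0.5079, -0.2248, -0.0013]
eef_rot: [0.637, 0.771, -0.0, -0.0]
contact_force: [-0.1, 0.4, -0.5]
opening: 0.132
[ 0.50789462 -0.22479419 -0.00132802]
```

View pics/w14.png

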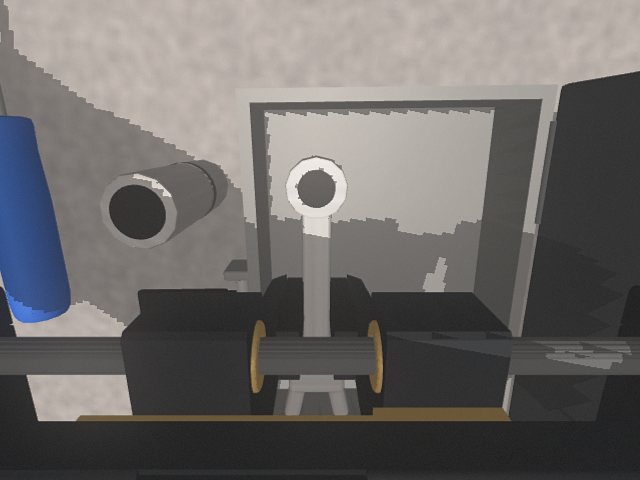

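View pics/s14.png

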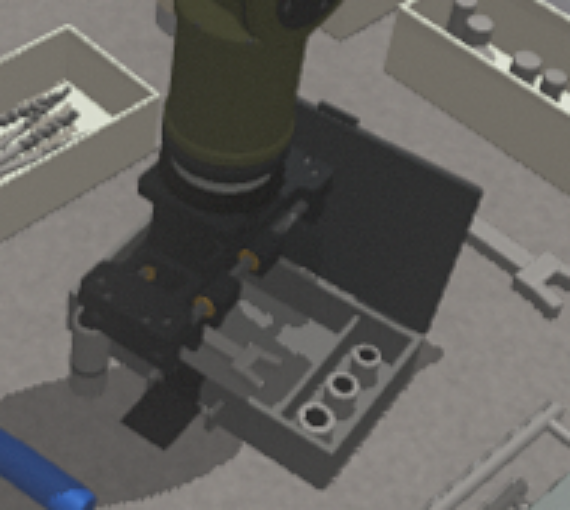

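```bash
python3 -m creep '[[255,0,0,0.005,0],[255,0,0,0.01,0],[255,0,0,0.01,0]]'; python3 -m creep '[[255,0,0,0.004,0],[255,0,0,0.004,0]]'
```

```text
clock: 24.05
tool_pos: [0.5079, -0.2248, -0.0113]
eef_rot: [0.637, 0.771, -0.0, -0.0]
contact_force: [0.5, 0.5, -1.6]
opening: 0.129
clock: 24.3
tool_pos: [0.5081, -0.2249, -0.0151]
eef_rot: [0.637, 0.771, -0.0, -0.0]
contact_force: [-0.6, -0.1, -0.9]
opening: 0.127
```

```bash
python3 -m creep '[[215,0,0,0,0],[205,0,0,0,0],[200,0,0,0,0],[200,0,0,0,0]]'
python3 - <<'E'
from h import *
s=telemetry.get_state();p=imaging.snapshot('wrist');cv2.imwrite('pics/w15.png',p['image'])
E
```

```text
clock: 24.8
tool_pos: [0.5083, -0.225, -0.0148]
eef_rot: [0.637, 0.771, 0.0, 0.0]
contact_force: [0.8, 0.4, 0.7]
opening: 0.212
```

View pics/w15.png

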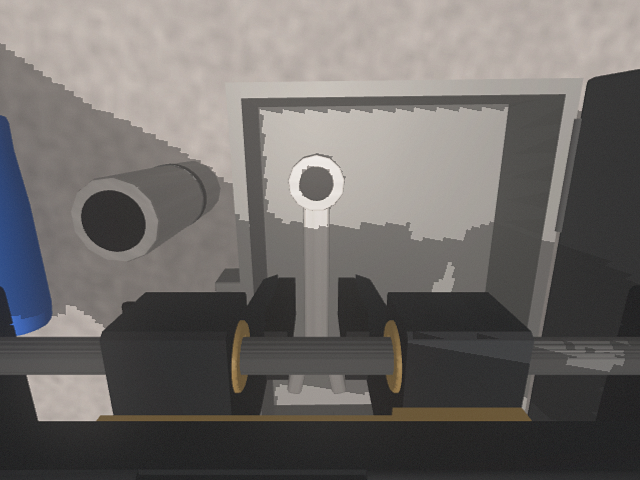

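The ring looks smaller, so the spanner has dropped to the floor of the bay. I'll lift away and check.

```bash
python3 -m creep '[[200,0,0,-0.03,0],[200,0,0,-0.08,0],[200,0,0,-0.13,0],[200,0,0,-0.18,0],[200,0,0,-0.2,0]]'
python3 - <<'E'
from h import *
s=telemetry.get_state();p=imaging.snapshot('wrist');c=cam(p,s);cv2.imwrite('pics/w16.png',p['image']);print(s['tool_pos'])
for d in imaging.trace(p,'spanner')[:3]:
    ys,xs=np.nonzero(d['pixels'])
    X=np.array([back(c,(u,v),.0145)[:2] for u,v in zip(xs,ys)])*1000
    w=cv2.fitLine(X.astype(np.float32),cv2.DIST_HUBER,0,.01,.01).ravel()
    t=X-w[2:];a=t@w[:2]
    print(d['score'],d['rect'],w[2:]+w[:2]*(a.min()+a.max())/2,a.max()-a.min(),np.degrees(np.arctan2(w[1],w[0])))
p=imaging.snapshot('side');cv2.imwrite('pics/s16.png',cv2.resize(p['image'][180:350,310:500],None,fx=3,fy=3))
c=cam(p)
for n in ['lid','lid_top','lid_hinge']:
    print(n,imaging.place_of(p,n)[:2] if n!='lid' else '')
print(proj(c,[.543+.142*0,-.2375,.16]))
E
```

```text
clock: 25.48
tool_pos: [0.5096, -0.2254, 0.1883]
eef_rot: [0.637, 0.771, 0.001, 0.002]
contact_force: [-0.6, -0.1, -0.5]
opening: 0.214
[ 0.50960624 -0.22538598  0.18826562]
0.82 [1.8, 239.2, 18.2, 283.2] [ 193.24331371 -347.40977892] 45.899753250131845 -82.95008
0.73 [300.4, 141.7, 328.9, 259.7] [ 507.14504967 -225.17809221] 121.39856988997573 -79.17837
0.69 [80.8, 290.3, 128.7, 319.8] [ 298.38767318 -385.08873853] 50.91744929986258 15.432019
lid 
lid_top [{'location': [245.6, 415.6], 'score': 0.87}, {'location': [230.7, 319.4], 'score': 0.56}]
lid_hinge [{'location': [265.2, 406.5], 'score': 0.9}]
[398.96825057 243.65150176]
```

View pics/w16.png

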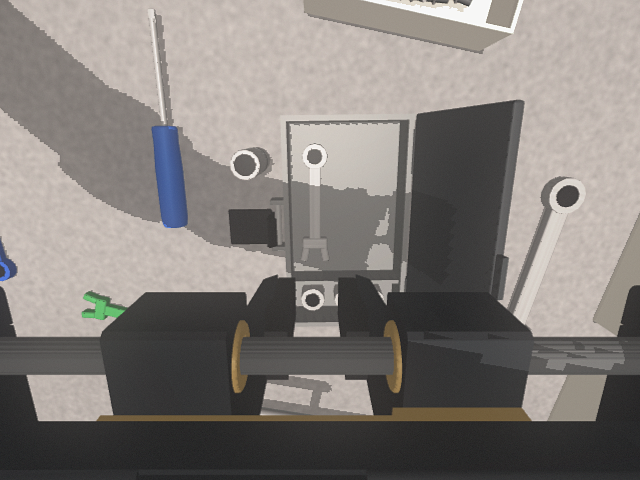

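View pics/s16.png

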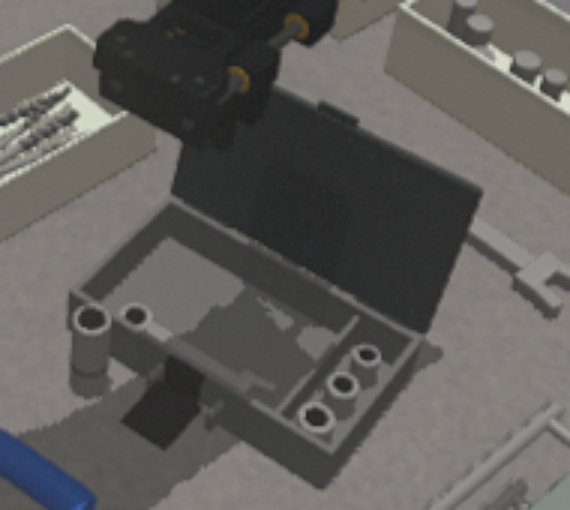

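The spanner lies flat in the bay at (-33, -3) mm from its centre, ring at (315,156) in the wrist view, and the lid is still open. Next I'll shut the fingers, turn, and cross over the lid to get behind it.

```bash
python3 -m creep '[[255,-0.002,0.016,0,-10],[255,-0.004,0.032,0,-20],[255,-0.006,0.048,0,-30],[255,-0.008,0.064,0,-40],[255,-0.01,0.08,0,-50],[255,-0.012,0.096,0,-60],[255,-0.014,0.112,0,-70],[255,-0.017,0.13,0,-80],[255,-0.019,0.144,0,-90],[255,-0.019,0.144,0,-90]]'; python3 -m creep '[[255,0,0,0,0],[255,0,0,0,0]]'
python3 - <<'E'
from h import *
s=telemetry.get_state();print(s['tool_pos'],Ro.from_quat(s['eef_rot']).as_matrix()[:,0],s['q'])
d=np.array(s['tool_pos'])[:2]-[.543,-.2375];print('local',d@[.982,.189],d@[-.189,.982])
p=imaging.snapshot('wrist');cv2.imwrite('pics/w17.png',p['image'])
p=imaging.snapshot('side');cv2.imwrite('pics/s17.png',cv2.resize(p['image'][130:350,310:530],None,fx=2.5,fy=2.5))
E
```

```text
clock: 26.98
tool_pos: [0.6529, -0.2155, 0.1827]
eef_rot: [-0.094, 0.996, 0.001, -0.001]
contact_force: [-0.1, -0.5, 0.2]
opening: 0.002
clock: 27.22
tool_pos: [0.6524, -0.2165, 0.1848]
eef_rot: [-0.094, 0.996, -0.0, -0.001]
contact_force: [-0.3, 0.3, -0.3]
opening: 0.001
[ 0.65244966 -0.21651942  0.18482856] [-0.98223163 -0.18766903  0.00116343] [ 0.59170277  0.87387792 -0.72698586  1.35206706  0.59648238  1.13848564
  1.55472248]
local 0.11144489429589105 -8.305777646416884e-05
```

View pics/w17.png

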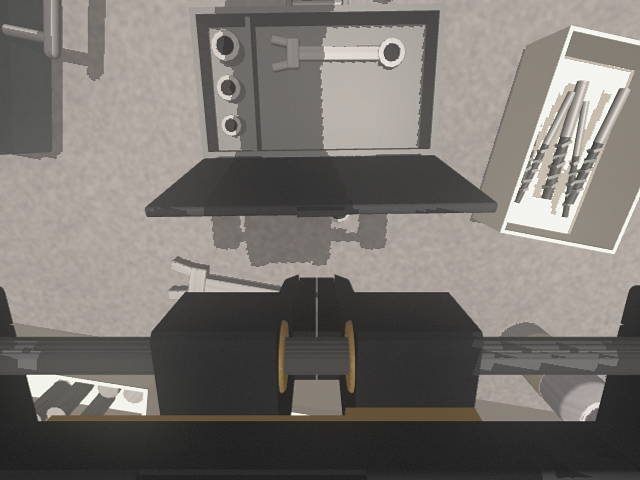

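View pics/s17.png

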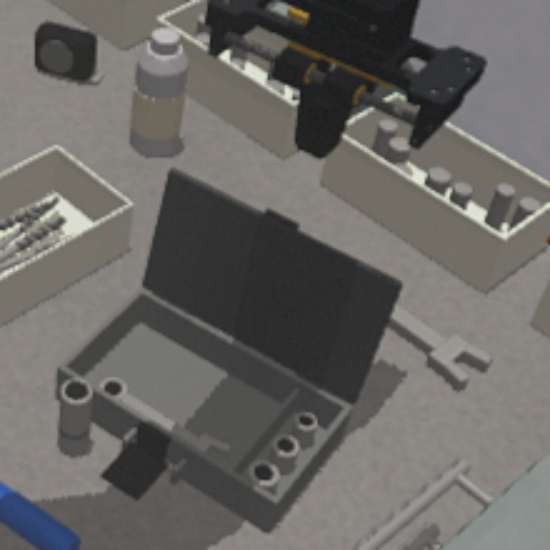

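```bash
python3 -m creep '[[255,0,0,0.04,0],[255,0,0,0.08,0],[255,0,0,0.098,0],[255,0,0,0.098,0]]'; python3 -m creep '[[255,0.01,0,0,0],[255,0.02,0,0,0],[255,0.03,0,0,0],[255,0.041,0,-0.003,0],[255,0.041,0,-0.003,0]]';  python3 - <<'E'
from h import *
s=telemetry.get_state();p=imaging.snapshot('side');cv2.imwrite('pics/s18.png',cv2.resize(p['image'][130:350,310:530],None,fx=2.5,fy=2.5))
d=np.array(s['tool_pos'])[:2]-[.543,-.2375];print('local',d@[.982,.189],d@[-.189,.982])
E
```

```text
clock: 27.82
tool_pos: [0.6526, -0.2163, 0.0864]
eef_rot: [-0.095, 0.995, 0.0, -0.001]
contact_force: [-0.1, -0.5, 0.8]
opening: 0.007
clock: 28.45
tool_pos: [0.6122, -0.2249, 0.0907]
eef_rot: [-0.095, 0.996, -0.0, -0.0]
contact_force: [1.0, 0.6, 0.6]
opening: 0.001
local 0.0703135479256261 -0.0006605178662645836
```

View pics/s18.png

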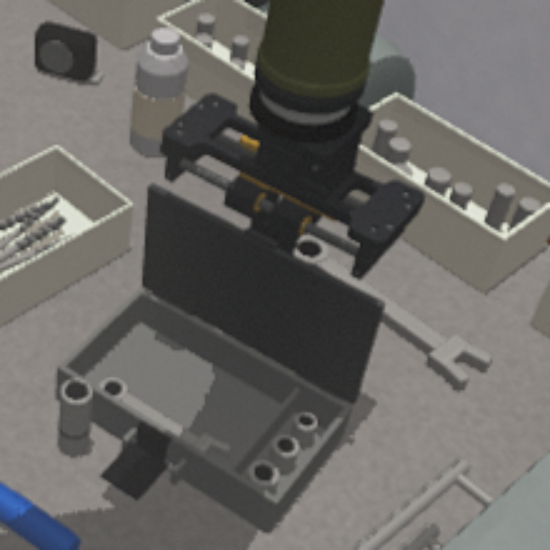

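```bash
python3 -m creep '[[255,0.011,0,0,0],[255,0.021,0,0.001,0],[255,0.032,0,0.004,0],[255,0.042,0,0.0085,0],[255,0.051,0,0.014,0],[255,0.06,0,0.0205,0],[255,0.067,0,0.028,0],[255,0.075,0,0.037,0],[255,0.082,0,0.046,0],[255,0.088,0,0.056,0]]';  python3 - <<'E'
from h import *
s=telemetry.get_state();p=imaging.snapshot('side');cv2.imwrite('pics/s19.png',cv2.resize(p['image'][130:350,310:530],None,fx=2.5,fy=2.5))
d=np.array(s['tool_pos'])[:2]-[.543,-.2375];print('local',d@[.982,.189],d@[-.189,.982])
E
```

```text
clock: 29.75
tool_pos: [0.5264, -0.2406, 0.0335]
eef_rot: [-0.095, 0.995, 0.0, 0.0]
contact_force: [1.0, 0.1, 0.9]
opening: 0.009
local -0.016845129303211828 0.00010256828664222397
```

View pics/s19.png

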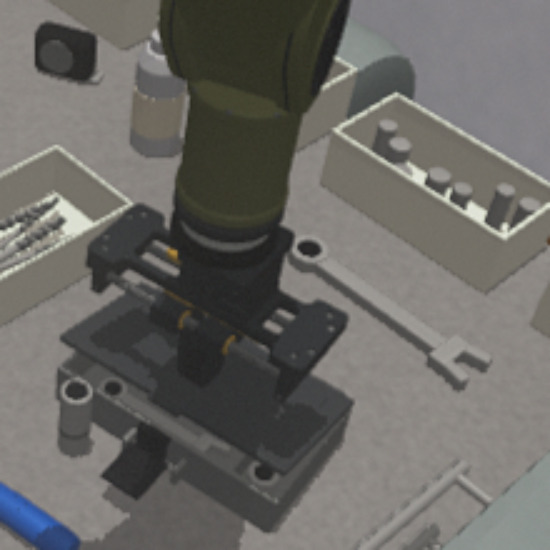

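The lid is coming down under the fingertips, at about 0.25 rad. I'll press on down while watching the force.

```bash
python3 -m creep '[[255,0.005,0,0.006,0],[255,0.01,0,0.011,0],[255,0.012,0,0.014,0],[255,0.012,0,0.014,0]]'; python3 -m creep '[[255,0,0,0.002,0],[255,0,0,0.004,0],[255,0,0,0.004,0]]'
```

```text
clock: 30.3
tool_pos: [0.5142, -0.2431, 0.0199]
eef_rot: [-0.095, 0.995, -0.0, -0.001]
contact_force: [0.1, 0.3, 0.6]
opening: 0.006
clock: 30.68
tool_pos: [0.5141, -0.2433, 0.0162]
eef_rot: [-0.095, 0.995, -0.0, -0.001]
contact_force: [-1.5, -0.1, 2.4]
opening: 0.002
```

```bash
python3 -m creep '[[255,0,0,0.001,0],[255,0,0,0.001,0]]'; python3 -m creep '[[255,0,0,0.001,0],[255,0,0,0.001,0]]'
```

```text
clock: 30.92
tool_pos: [0.514, -0.2433, 0.015]
eef_rot: [-0.095, 0.995, -0.0, -0.001]
contact_force: [-2.7, -0.2, 4.7]
opening: 0.002
clock: 31.18
tool_pos: [0.5145, -0.2432, 0.0139]
eef_rot: [-0.095, 0.995, -0.0, -0.0]
contact_force: [-1.6, -0.9, 2.3]
opening: 0.004
```

```bash
python3 -m creep '[[255,0,0,0.001,0],[255,0,0,0.001,0]]'; python3 -m creep '[[255,0,0,0.001,0],[255,0,0,0.001,0]]'
```

```text
clock: 31.42
tool_pos: [0.515, -0.2431, 0.013]
eef_rot: [-0.095, 0.995, -0.0, 0.0]
contact_force: [-1.7, -0.7, 1.8]
opening: 0.005
clock: 31.68
tool_pos: [0.515, -0.2431, 0.0121]
eef_rot: [-0.095, 0.995, -0.0, 0.0]
contact_force: [-1.9, -0.3, 2.4]
opening: 0.006
```

```bash
python3 -m creep '[[255,0,0,0.001,0],[255,0,0,0.002,0],[255,0,0,0.002,0]]'
python3 - <<'E'
from h import *
for n,b in(('side',(220,350,320,480)),('scene',(180,310,160,320))):
    p=imaging.snapshot(n);cv2.imwrite(f'pics/{n}20.png',cv2.resize(p['image'][b[0]:b[1],b[2]:b[3]],None,fx=4,fy=4,interpolation=cv2.INTER_CUBIC))
E
```

```text
clock: 32.05
tool_pos: [0.5154, -0.2428, 0.0108]
eef_rot: [-0.095, 0.995, -0.0, 0.001]
contact_force: [-2.5, -0.2, 8.7]
opening: 0.005
```

View pics/side20.png

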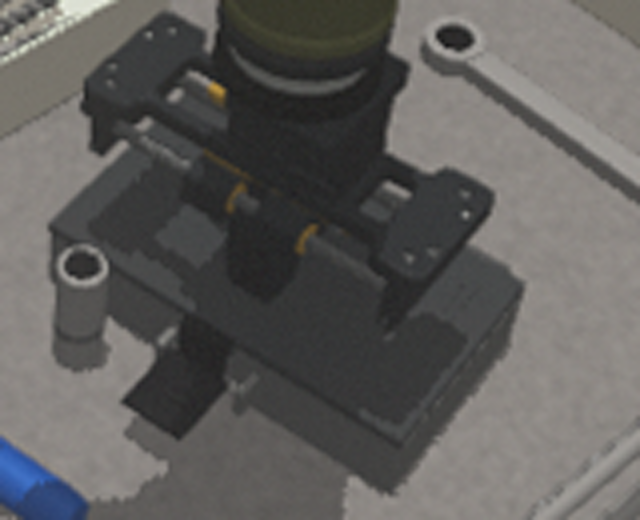

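```bash
python3 -m creep '[[255,0,0,0.001,0],[255,0,0,0.001,0]]'; python3 -m creep '[[255,0,0,-0.01,0],[255,0,0,-0.04,0],[255,0,0,-0.09,0],[255,0,0,-0.13,0],[255,0,0,-0.13,0],[255,0,0,-0.13,0],[255,0,0,-0.13,0],[255,0,0,-0.13,0],[255,0,0,-0.13,0]]'
python3 - <<'E'
from h import *
for n,b in(('side',(220,350,320,480)),('scene',(180,310,160,320))):
    p=imaging.snapshot(n);cv2.imwrite(f'pics/{n}21.png',cv2.resize(p['image'][b[0]:b[1],b[2]:b[3]],None,fx=4,fy=4,interpolation=cv2.INTER_CUBIC))
    c=cam(p)
    for d in imaging.trace(p,'lid')[:1]:
        cn=max(cv2.findContours(d['pixels'].astype(np.uint8),0,2)[0],key=cv2.contourArea)
        print(n,[(x.tolist(),np.round(back(c,x,.05),3).tolist()) for x in cv2.approxPolyDP(cn,5,True)[:,0]])
cv2.imwrite('pics/w21.png',imaging.snapshot('wrist')['image'])
E
```

```text
clock: 32.4
tool_pos: [0.5155, -0.2429, 0.0107]
eef_rot: [-0.095, 0.995, -0.001, 0.001]
contact_force: [-4.8, 0.5, 15.3]
opening: 0.007
clock: 33.52
tool_pos: [0.5146, -0.2428, 0.1385]
eef_rot: [-0.095, 0.995, 0.0, -0.0]
contact_force: [-0.2, -1.1, -0.4]
opening: 0.006
side [([333, 274], [0.462, -0.148, 0.05]), ([417, 330], [0.496, -0.35, 0.05]), ([449, 292], [0.613, -0.328, 0.05]), ([368, 244], [0.578, -0.13, 0.05])]
```

View pics/side21.png

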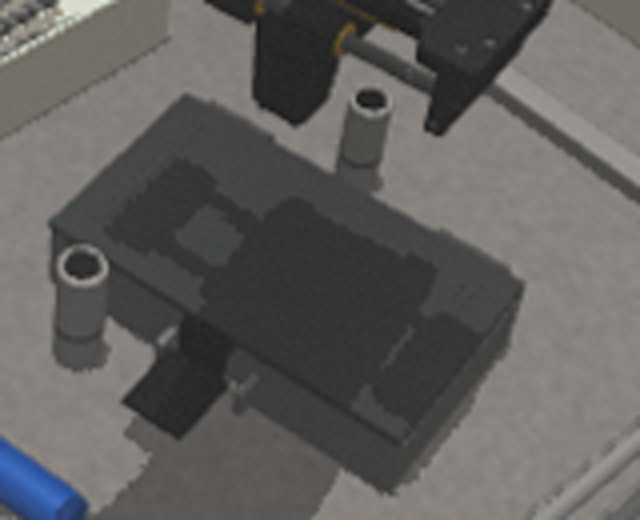

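View pics/w21.png

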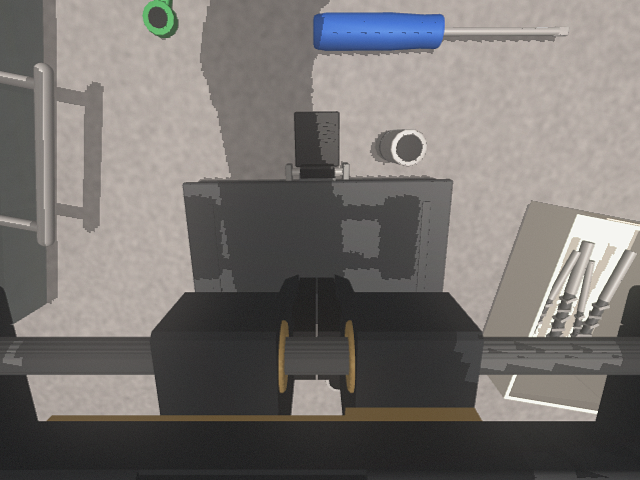

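The lid has stayed shut for a second after the fingers left it. Its corners are back where they were at the start, both sockets are standing, and the arm is clear. I'll hand it in.

Run:
```python
from h import *
s=telemetry.get_state();print(s['clock'],s['contact_force']);print(r.finish_job())
```

```text
33.775 [-0.63761752 -0.7378815   0.12007783]
the job is handed in; nothing more can be done
None
```

I took the spanner off the lid and rested it on the mat. I then pressed the latch and the lid swung fully open. I dropped the spanner from about 15 mm into the long bay and swung the lid down until the latch caught it. I handed the job in at about 34 s of the 72 s allowed; no verdict is reported.

**Last checks:**
- **Spanner:** before I closed the lid, it lay flat in the bay, about 33 mm across and 3 mm along from the bay's centre, so about 12 mm inside the 45 mm limit across. I couldn't see it after the lid was shut.
- **Lid:** the force dipped from about 4.7 N to 2 N as it snapped, then rose to 15 N when it bottomed out. The lid was still down after I lifted off. In the side camera its corners were within about 5 mm of where they started, but the networks found no lid in the scene camera, so only one camera confirms that.
- **Bystanders:** both sockets were standing where they had been, and the other tools in view looked unmoved. I judged this by eye and didn't measure it.
- **Robot:** it was clear of everything at hand-in, with only noise-level force readings.

**What disagreed:** my first grasp closed on nothing. The fingertips actually end about 36–38 mm short of the reported TCP, contrary to the description. The cameras and contact with the mat both showed this, and I used that offset from then on.

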